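# Turn the gas to pilot and show the soldered fitting to the inspection camera

### The arm

A 7-joint arm with a two-finger parallel gripper is mounted at the origin on the work surface. World frame = base frame: x ahead of the robot, y to its left, z up, the work surface at z = 0. Lengths are in mm, angles in rad, forces in N, time in s.
With the tool pointing down it reaches from about 425 to 975 mm from the base axis. Payload 16.7 kg.
Tool frame: the origin (TCP) lies midway between the tips of the shut fingers; the grasp point (between the pads) lies r.grip_depth behind it (r.grip_depth is the distance from the TCP to the grasp point, in mm); z points along the fingers, y is the line along which they close (so a half turn about z gives the same grasp; the last joint's range is limited). The gripper opens to 85 mm and grips with 20 to 120 N. Pads are 22 mm wide; open, the fingers measure 114 mm over their backs; the gripper's body (76 mm by 85 mm) begins 54 mm behind the grasp point. The pads swing forward as they close: fully open they stand 13 mm farther back than shut.
Start: joints at [1.139, 0.426, 0.074, 1.606, -0.034, 1.111, -0.067], TCP at [188.325, -648.159, 231.302] pointing down, gripper open.
Joint ranges: [-2.85, 2.85], [-0.5, 2.14], [-1.23, 1.37], [0.21, 2.46], [-1.02, 4.16], [0.16, 2.05], [-2.73, 2.73]. Speed limits (rad/s): [1.89, 1.89, 2.39, 2.39, 3.01, 3.01, 3.01].

### API

Orientations are given as a unit quaternion [x, y, z, w].
In Python, from workcell import r, viewer, finder gives the robot as it stands.
- The arm moves only by the shell command python3 -m inch 'ROWS' [FORCE]. ROWS is JSON, a list of rows, each a list of 7 numbers: the shift along the world's x, y, z in units of 0.08 m (1.0 is 0.08 m), then the turn, a rotation vector about the world's x, y, z in units of 2 rad (1.0 is 2 rad), then the opening, from 0 (shut) to 1 (fully open). In form: [[x, y, z, wx, wy, wz, grip], ...]. A call has 1 to 8 rows; each row shifts and turns the commanded pose from where the row before left it; what a row does not reach is not made up. A row lasts 1/8 s, in which the tool goes at most 62.5 mm and 10.7 degrees, less where a joint would pass 70% of its speed; a pose out of reach is approached as far as the arm can. A call with a number of a shift or a turn outside -1 to 1 is refused whole. A call with a gripper value outside its range is refused whole. The fingers move at their own pace and stop on an object; FORCE is the grip in N (left out, the last holds). Time passes only in rows, so rows that do not move let the fingers close. It gives the time, the measured TCP pose, the force, the opening and the grip force at its end, in the units of the state.
- r.observe(): the state, without advancing time (a new reading comes with each control period).
- viewer.capture(name): name is "scene" or "top"; returns the picture (384x512x3 uint8, blue, green, red); there is no depth.
- viewer.camera_model(name): a dict with "fx", "fy", "cx", "cy" (pixels), "R" (3x3) and "t" (3): a world point X has camera coordinates R X + t. Camera axes: x right, y down, z forward; pixel columns grow to the right and rows downward; lengths in mm; the calibration is good to about 2 mm. A picture is of the moment at which its call begins. camera_model takes no time and is no camera call.
- r.sign_off(): hands the job in; it is judged then, once.
Trained networks look in the newest picture that a camera, given by its name, has taken for a name from the list of things; names that differ only in an ending like _2 or _b are one class to them, and where a whole thing is asked for, a point or a joint stands for the part that bears it (a point fixed in the world has none). Each returns a list of dicts, best first, with "score" (0 to 1); they miss things now and then, are a little off and sometimes report something else, mostly with a low value. They report only what shows in the picture. A call takes as long as a camera call.
- finder.find_in(camera, query): "box" ([centre column, centre row, width, height] in pixels, round what is visible of it).
- finder.masks_of(camera, query): "mask" (384x512 bool, what is visible of it) and "box" ([centre column, centre row, width, height] in pixels, round what is visible of it).
The state is a dict: "clock": time; "q": joint angles; "joint_velocities": joint speeds; "tau": joint torques, N m; "eef_pos": TCP position; "tool_rot": TCP orientation; "wrist_force": force on the tool from outside, world axes, zero at the start; "moment": the same for the moment, N m; "gripper_width": finger opening in mm; "finger_force": force on a finger pad.
Only numpy, scipy, OpenCV 4.12 (cv2) and the standard library are available. Lean on these libraries where they do the work, as an engineer would, in place of code of your own. Each camera call takes 0.05 s, during which the arm holds its last target. There are 200 camera calls.

### The job

The joint is soldered and has cooled: first turn the gas valve down to its pilot setting, 30 degrees open, and let go of it. Then lift the brass fitting (the plate with the round boss) out of the soldering block and hold it still in the air before the inspection camera: plate upright with the boss at lens height, pointing straight into the lens, the boss's mouth 6 cm from the glass. Finish while holding it there; do not knock the camera with it, and leave the bare plate, jar, dish and brush alone.

Things in the scene. Friction and masses are not known exactly. Their poses are not given: they have to be found in the camera images.
- gas_valve (a joint): opening of the ball valve's lever in rad: 0 = shut (lever across the pipe), 1.571 = fully open (lever along the pipe); 30 degrees open is 0.524. Seen from above it opens anticlockwise and closes clockwise. Light friction (about 0.1 N m), no spring, stays where it is left
- valve_body: fixed brass ball valve and copper pipe on a dark foot 100 (x) x 70 (y) mm, carrying the lever; origin on the table straight under the lever's turning axis, x along the pipe
- valve_pivot (a point): on the lever's upright turning axis, at the lever's mid-height, 95 mm over the table; axes of the fixed base, the copper pipe runs along x through the axis, 36 to 54 mm over the table, from 70 mm behind the pivot to 240 mm on its +x side. Lever direction from the pivot in these axes: -y when shut, +x when fully open
- valve_grip (a point): centre of the black grip of the lever, 70 mm from the pivot. The grip is 50 mm long along the lever, 14 mm wide and 18 mm tall, level, 95 mm over the table, with clear space beneath it (the table) and beside it; y axis points along the lever to the pivot
- block: white soldering block, fixed, 180 (x) x 110 (y) x 65 mm high; origin at the centre of its underside. Two slots in its top, 90 mm apart at x = -45 and +45 mm, each 12 (x) x 34 (y) mm and 20 mm deep; the fitting stands in one, the bare plate in the other (either way round)
- fitting: brass fitting, about 0.2 kg: upright plate 8 (x) x 30 (y) x 90 mm (z), with a round boss 18 mm in diameter standing 14 mm out of its +x face, its axis 45 mm above the foot. Origin at the centre of the foot, z up; the foot stands on the slot floor, 45 mm over the table. The upper part of the plate's 30 mm width is free to grip
- boss_mouth (a point): centre of the outer end of the fitting's boss: 18 mm along x and 45 mm along z from the fitting's origin; x axis points out of the boss
- bare_plate: the same brass plate 8 x 30 x 90 mm without a boss, standing in the other slot; to be left alone. Origin at the centre of its foot, z up
- inspection_camera: fixed camera stand: base plate 130 (x) x 110 (y) x 14 mm, column 18 mm in diameter and 262 mm high at the origin (on the table). The camera head on it is set at differing heights, is about 46 mm wide and high, and looks along the stand's -x
- lens (a point): centre of the camera's front glass, 90 mm from the column along the stand's -x; the lens looks level along this point's -x axis; lens barrel 36 mm in diameter
- focus (a point): point in the air 60 mm straight in front of the lens glass, on its axis, where the boss's mouth belongs; same axes as lens (the boss, pointing into the lens, points along +x of these axes)
- flux_jar: closed jar, 48 mm in diameter, 55 mm high; origin at the centre of its foot; bystander
- dish: white ceramic bowl, 100 mm across, 35 mm high; origin at the centre of its foot; bystander
- brush: flux brush lying on the table, 160 mm long; bystander

How it is judged:
By the outcome, as a careful person would: the job done as asked, in the order asked, and still so for the second after the job is handed in, while the arm keeps its last pose, push and grip.
It also fails if it takes over 48 s, if anything falls off the work surface, if the arm or the gripper's body presses on something with over 40 N, if the wrist force passes 120 N, or if a joint passes its speed limit or range.

## Working session

There is one attempt and no reset: what is moved stays moved. The work goes in short steps, Python scripts to look and compute and a shell command to move; the robot and the scene stay as the last step left them, time stands still between calls to the robot, and variables do not carry over. Pictures are saved under pics/ and viewed, at most 10 in all, crops included, and the job is handed in when it is done.

```bash
mkdir -p pics; ls
python3 - <<'E'
from workcell import r, viewer, finder
import cv2,numpy as np
for n in("scene","top"):
    cv2.imwrite(f"pics/{n}0.png",cv2.resize(viewer.capture(n),(800,600),interpolation=cv2.INTER_CUBIC))
    m=viewer.camera_model(n);R=np.array(m["R"]);print(n,m["fx"],m["fy"],m["cx"],m["cy"],R.round(3).tolist(),(-R.T@np.array(m["t"])).round(0))
    for q in["valve_body","valve_grip","block","fitting","bare_plate","inspection_camera","lens","flux_jar","dish","brush"]:
        print(q,[(round(d["score"],2),np.round(d["box"]).astype(int).tolist()) for d in finder.find_in(n,q)[:2]])
s=r.observe();print(s,r.grip_depth)
E
```

```text
pics
scene 479.6571398353499 479.6571398353499 255.36975418330135 191.61686187963838 [[0.727, 0.687, 0.01], [0.603, -0.631, -0.488], [-0.329, 0.361, -0.873]] [ 954. -522. 1139.]
valve_body [(0.86, [349, 123, 82, 64])]
valve_grip [(0.6, [336, 103, 23, 29]), (0.47, [297, 188, 14, 20])]
block [(0.89, [285, 189, 71, 78])]
fitting [(0.73, [277, 163, 15, 20])]
bare_plate [(0.67, [296, 187, 13, 21])]
inspection_camera [(0.84, [131, 283, 68, 94])]
lens [(0.9, [127, 262, 52, 49])]
flux_jar [(0.8, [374, 199, 18, 22])]
dish [(0.94, [312, 256, 42, 39])]
brush [(0.65, [169, 182, 48, 45])]
top 412.4144151621858 412.4144151621858 257.92606557308164 195.7500520691035 [[0.016, -1.0, -0.017], [-0.998, -0.014, -0.066], [0.066, 0.018, -0.998]] [ 476.  -93. 1190.]
valve_body [(0.93, [134, 188, 30, 111])]
valve_grip [(0.64, [130, 202, 20, 38])]
block [(0.93, [235, 182, 56, 72])]
fitting [(0.31, [304, 276, 56, 16])]
bare_plate [(0.51, [238, 165, 14, 11])]
inspection_camera [(0.75, [404, 218, 59, 45])]
lens [(0.59, [405, 210, 48, 28])]
flux_jar [(0.56, [190, 117, 19, 15])]
dish [(0.77, [271, 122, 36, 34])]
brush [(0.62, [303, 276, 56, 13])]
{'clock': 1.1, 'q': array([ 1.13849142,  0.42610934,  0.07387514,  1.60598448, -0.03408272,
        1.11080161, -0.06709549]), 'joint_velocities': array([-0.00124999,  0.00113641,  0.00028696, -0.00012267, -0.00145213,
        0.00155013, -0.00068588]), 'tau': array([ 7.30869542e-04, -9.49524593e+01,  3.75638679e+00, -4.63874173e+01,
        1.88952911e-02,  2.46685348e-03,  1.30926625e-05]), 'eef_pos': array([ 188.343264  , -648.1610152 ,  231.30167322]), 'tool_rot': array([ 9.90020907e-01,  1.40920558e-01,  8.19586948e-06, -2.47263440e-05]), 'wrist_force': array([-0.11012311, -1.10131734,  0.24991972]), 'moment': array([-0.0233548 , -0.00776655,  0.01463373]), 'finger_force': 0.0, 'gripper_width': 85.31337070307872} 18.700000000000003
```

View pics/scene0.png

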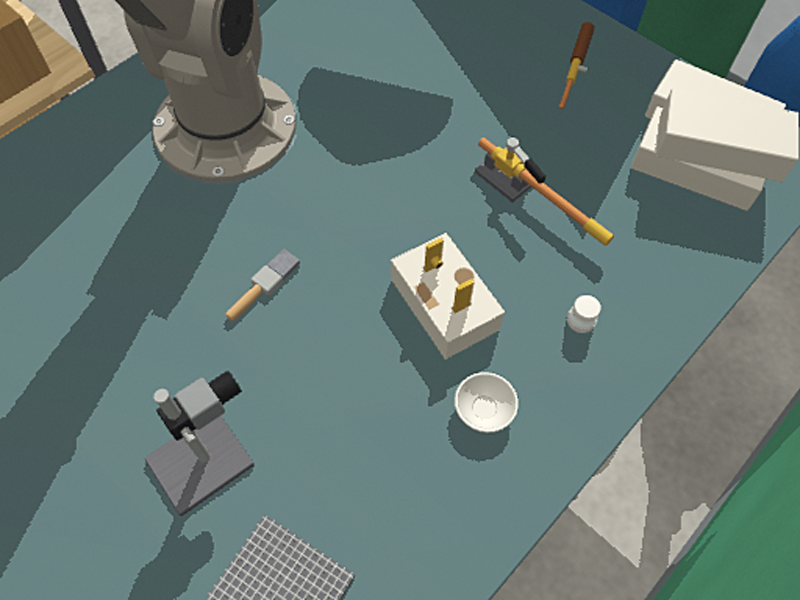

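View pics/top0.png

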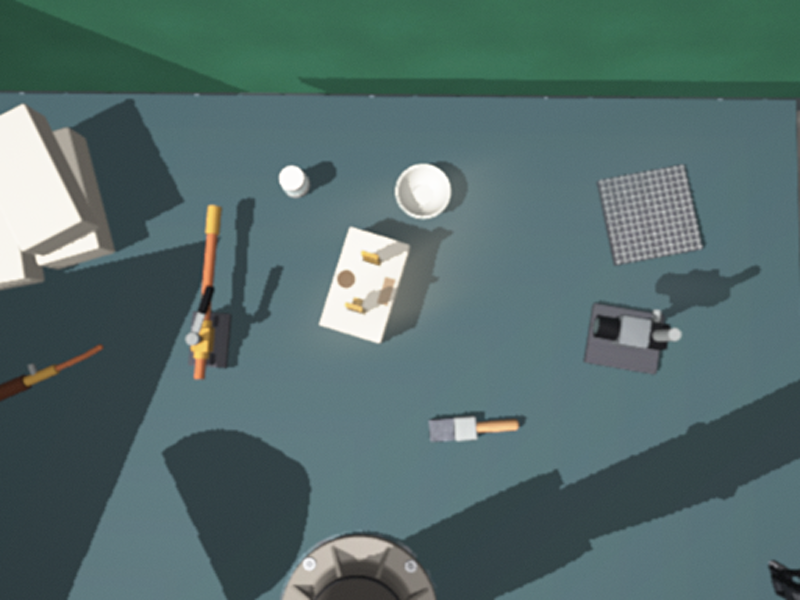

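```bash
cat > h.py <<'E'
from workcell import r, viewer, finder
import cv2,numpy as np
M={n:viewer.camera_model(n) for n in("scene","top")}
for m in M.values(): m["R"]=np.array(m["R"]);m["t"]=np.array(m["t"])
def proj(n,X):
    m=M[n];c=np.asarray(X,float)@m["R"].T+m["t"]
    return np.stack([m["fx"]*c[...,0]/c[...,2]+m["cx"],m["fy"]*c[...,1]/c[...,2]+m["cy"]],-1)
def ray(n,p):
    m=M[n];d=m["R"].T@np.array([(p[0]-m["cx"])/m["fx"],(p[1]-m["cy"])/m["fy"],1]);return -m["R"].T@m["t"],d
def atz(n,p,z):
    o,d=ray(n,p);return o+d*(z-o[2])/d[2]
def tri(ps,pt):
    A=[];b=[]
    for n,p in(("scene",ps),("top",pt)):
        o,d=ray(n,p);d=d/np.linalg.norm(d);P=np.eye(3)-np.outer(d,d);A.append(P);b.append(P@o)
    X=np.linalg.lstsq(np.vstack(A),np.hstack(b),rcond=None)[0]
    return X.round(1),(proj("scene",X)-ps).round(1),(proj("top",X)-pt).round(1)
def tile(im,x0,y0,w,h,k):
    c=cv2.resize(im[y0:y0+h,x0:x0+w],None,fx=k,fy=k,interpolation=cv2.INTER_CUBIC)
    for i in range(x0-x0%10+10,x0+w,10):cv2.putText(c,str(i),((i-x0)*k-8,8),0,.3,(0,0,255));cv2.line(c,((i-x0)*k,9),((i-x0)*k,14),(0,0,255))
    for i in range(y0-y0%10+10,y0+h,10):cv2.putText(c,str(i),(0,(i-y0)*k+3),0,.3,(0,0,255));cv2.line(c,(20,(i-y0)*k),(25,(i-y0)*k),(0,0,255))
    return c
E
python3 - <<'E'
from h import *
s,t=viewer.capture("scene"),viewer.capture("top")
cv2.imwrite("pics/a.png",np.hstack([tile(s,245,145,80,90,5),tile(t,198,140,80,90,5)]))
cv2.imwrite("pics/b.png",np.vstack([np.hstack([tile(s,300,80,100,75,4),tile(t,100,155,100,75,4)]),np.hstack([tile(s,85,230,100,75,4),tile(t,360,180,100,75,4)])]))
E
```

```text
(no output)
```

View pics/a.png

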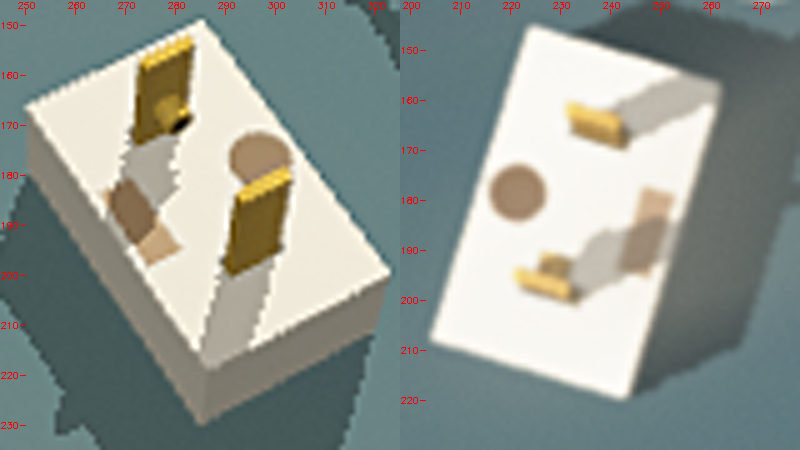

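View pics/b.png

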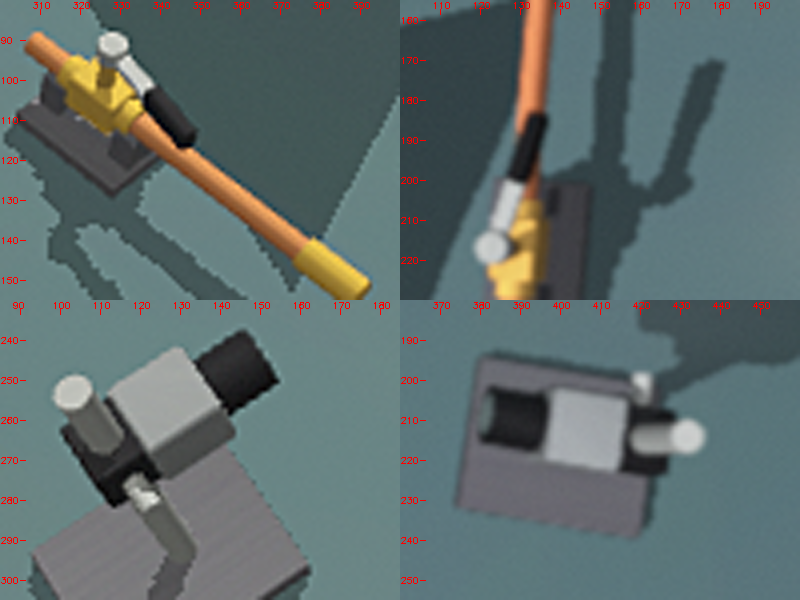

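Run:
```python
from h import *
from scipy.optimize import least_squares as LS
print("ctop",tri((103,253),(431.7,214)));print("lens",tri((149.7,244),(380.5,208.8)))
print("vscrew",tri((328,91),(123,216.5)));print("grip",tri((342,108.5),(132,192)))
print("pipeends",tri((391,153),(135.7,132.5)),tri((309,91),(127.4,241)))
print("ftop",tri((278.3,155.5),(227.5,196.3)),"btop",tri((298,181),(237.5,164.3)))
S=np.array([(250,166.5),(285.5,149),(323,204),(285.5,218.5)]);T=np.array([(204,208),(224,145),(262,157),(243.5,219.5)])
for s,t in zip(S,[T[0],T[1],T[2],T[3]]):print("blk",tri(s,t)[0])
def f(p):
    c,s_=np.cos(p[2]),np.sin(p[2]);L=np.array([(-90,55),(90,55),(90,-55),(-90,-55)])
    X=np.c_[L@np.array([[c,s_],[-s_,c]])+p[:2],np.full(4,p[3])]
    return np.r_[(proj("scene",X)-S).ravel(),(proj("top",X)-T).ravel()]
w=LS(f,[560,0,-.3,65]);print(w.x.round(3),w.fun.round(1))
x,y,a,_=w.x
for k in(-45,45):print("slot",x+k*np.cos(a),y+k*np.sin(a),proj("scene",[x+k*np.cos(a),y+k*np.sin(a),135]),proj("top",[x+k*np.cos(a),y+k*np.sin(a),135]))
```

```text
ctop (array([ 502.2, -464.8,  260.9]), array([-0.3, -0. ]), array([-0.2, -0.2]))
lens (array([ 514.8, -375.8,  174.3]), array([ 0.2, -0. ]), array([0.2, 0.1]))
vscrew (array([487.3, 284.5, 100.1]), array([-0.1,  0. ]), array([-0., -0.]))
grip (array([553.5, 264.1,  97.4]), array([-0.3,  0.1]), array([-0.2, -0.2]))
pipeends (array([726.6, 277.8,  41.4]), array([-0.2,  0. ]), array([-0.1, -0.1])) (array([420.2, 290. ,  42.1]), array([-0.2,  0. ]), array([-0.1, -0.1]))
ftop (array([544.4,   6.1, 134.7]), array([-0.9,  0.1]), array([-0.7, -0.6])) btop (array([628.3, -17.2, 135.5]), array([-1.5,  0.2]), array([-1., -1.]))
blk [487.8  38.6   9.9]
blk [626.3 -25.2 293.1]
blk [681.4 -53.9 137.5]
blk [ 527.6   15.2 -253.8]
[5.83144e+02 7.27800e+00 4.03000e-01 1.91280e+01] [ 11.7  -5.1  38.6  32.1 -10.8  11.2 -37.9 -24.6  20.3  13.3 -23.   18.1
 -25.5  -8.3  16.7 -12.8]
slot 541.7501685791957 -10.372790975699637 [272.13463459 158.89637764] [233.2118435  196.79262405]
slot 624.5374924676413 24.929602758856255 [306.59581314 169.71597141] [220.18456288 164.59397719]
```

```bash
python3 - <<'E'
from h import *
from scipy.optimize import least_squares as LS
S=np.array([(250,166.5),(285.5,149),(323,204),(285.5,218.5)]);T=np.array([(243.5,219.5),(204,208),(224,145),(262,157)])
def f(p):
    c,s_=np.cos(p[2]),np.sin(p[2]);L=np.array([(-90,-55),(-90,55),(90,55),(90,-55)])
    X=np.c_[L@np.array([[c,s_],[-s_,c]])+p[:2],np.full(4,p[3])]
    return np.r_[(proj("scene",X)-S).ravel(),(proj("top",X)-T).ravel()]
w=LS(f,[583,0,-.3,65]);print(w.x.round(3),w.fun.round(1))
x,y,a,_=w.x
for k in(-45,45):
    X=[x+k*np.cos(a),y+k*np.sin(a),135];print("slot",X,proj("scene",X),proj("top",X))
E
python3 -m inch '[[0.265,0.535,0.12,0,0,0.064,1],[0.265,0.535,0.12,0,0,0.064,1],[0.265,0.535,0.12,0,0,0.064,1],[0.265,0.535,0.12,0,0,0.064,1],[0.265,0.535,0.12,0,0,0.064,1],[0.265,0.535,0.12,0,0,0.064,1],[0.265,0.535,0.12,0,0,0.064,1],[0.265,0.535,0.03,0,0,0.064,1]]'
```

```text
[ 5.87303e+02 -4.04500e+00 -2.95000e-01  5.91730e+01] [ 0.1  0.3 -0.   0.9 -0.8 -3.1  0.   1.5 -1.2 -0.3  0.3 -1.   0.6  0.3
  0.3  0.2]
slot [np.float64(544.2425234602073), np.float64(9.022333831600696), 135] [278.08431897 154.78388304] [225.6890761  195.71451556]
slot [np.float64(630.3642061525314), np.float64(-17.113001831876808), 135] [297.1995236  181.76284717] [236.49278898 162.56557328]
clock: 2.2
eef_pos: [358.6, -304.5, 301.7]
tool_rot: [0.793, 0.609, 0.0, 0.001]
wrist_force: [1.3, 0.0, -0.1]
gripper_width: 85.4
finger_force: 0.0
```

```bash
python3 -m inch '[[0.3,0.58,0,0,0,0.064,1],[0.3,0.58,0,0,0,0.064,1],[0.3,0.58,0,0,0,0.064,1],[0.3,0.58,0,0,0,0.064,1],[0.15,0.6,0,0,0,0.064,1],[0.15,0.6,0,0,0,0.064,1],[0.15,0.6,0,0,0,0.064,1],[0.15,0.6,0,0,0,0.064,1]]'; python3 -m inch '[[0.16,0.6,-0.3,0,0,0.064,1],[0.16,0.6,-0.3,0,0,0.064,1],[0.16,0.6,-0.3,0,0,0.064,1],[0.16,0.6,-0.3,0,0,0.064,1],[0,0,0,0,0,0,1]]'
```

```text
clock: 3.2
eef_pos: [502.2, 73.3, 301.2]
tool_rot: [0.393, 0.92, 0.0, 0.0]
wrist_force: [0.5, -1.2, 0.4]
gripper_width: 85.2
finger_force: 0.0
clock: 3.82
eef_pos: [551.9, 267.4, 202.6]
tool_rot: [0.146, 0.989, 0.0, -0.002]
wrist_force: [-0.0, 0.6, -0.4]
gripper_width: 85.4
finger_force: 0.0
```

```bash
python3 -m inch '[[0.015,-0.02,-0.4,0,0,0,1],[0.015,-0.02,-0.4,0,0,0,1],[0,0,-0.4,0,0,0,1],[0,0,-0.3,0,0,0,1],[0,0,0,0,0,0,0.2],[0,0,0,0,0,0,0.2],[0,0,0,0,0,0,0],[0,0,0,0,0,0,0]]' 20; python3 -m inch '[[0,0,0,0,0,0,0],[0,0,0,0,0,0,0]]'
python3 - <<'E'
from h import *
s,t=viewer.capture("scene"),viewer.capture("top")
cv2.imwrite("pics/c.png",np.hstack([tile(s,300,80,100,75,4),tile(t,100,155,100,75,4)]))
E
```

```text
clock: 4.82
eef_pos: [556.2, 261.0, 85.9]
tool_rot: [0.149, 0.989, 0.001, 0.001]
wrist_force: [3.0, 3.8, 4.9]
gripper_width: 14.1
finger_force: 22.2
clock: 5.08
eef_pos: [556.3, 261.4, 85.9]
tool_rot: [0.149, 0.989, 0.001, 0.001]
wrist_force: [2.3, 2.5, 8.2]
gripper_width: 14.4
finger_force: 20.0
```

View pics/c.png

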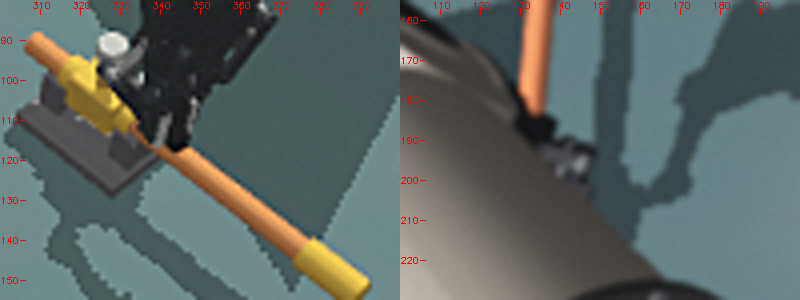

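```bash
python3 -m inch '[[-0.046,-0.11,0,0,0,-0.0657,0],[-0.06,-0.104,0,0,0,-0.0657,0],[-0.074,-0.095,0,0,0,-0.0657,0],[-0.085,-0.084,0,0,0,-0.0657,0],[-0.096,-0.074,0,0,0,-0.0657,0],[-0.104,-0.059,0,0,0,-0.0657,0],[0,0,0,0,0,0,0],[0,0,0,0,0,0,0]]'
```

```text
clock: 6.18
eef_pos: [518.8, 220.1, 85.9]
tool_rot: [0.517, 0.856, 0.001, 0.0]
wrist_force: [-0.4, 6.6, 5.6]
gripper_width: 14.0
finger_force: 21.0
```

```bash
python3 -m inch '[[0,0,0,0,0,0,0.4],[0,0,0,0,0,0,0.8],[0,0,0,0,0,0,1],[0,0,0.3,0,0,0,1],[0,0,0.6,0,0,0,1],[0.1,-0.5,0.6,0,0,0,1],[0.1,-0.6,0.2,0,0,0,1],[0.05,-0.6,0,0,0,0,1]]';  python3 -m inch '[[0,-0.6,0,0,0,0,1],[0,-0.6,0,0,0,0,1],[0,0,0,0,0,0,1]]';python3 - <<'E'
from h import *
s,t=viewer.capture("scene"),viewer.capture("top")
cv2.imwrite("pics/d.png",np.hstack([tile(s,300,70,80,90,5),tile(t,100,150,80,90,5)]))
E
```

```text
clock: 7.18
eef_pos: [539.1, 81.4, 222.1]
tool_rot: [0.517, 0.856, 0.001, 0.001]
wrist_force: [0.9, -0.4, -0.1]
gripper_width: 85.5
finger_force: 0.0
clock: 7.55
eef_pos: [537.9, -17.3, 220.2]
tool_rot: [0.52, 0.854, -0.001, -0.0]
wrist_force: [-0.3, 0.7, 0.2]
gripper_width: 85.7
finger_force: 0.0
```

View pics/d.png

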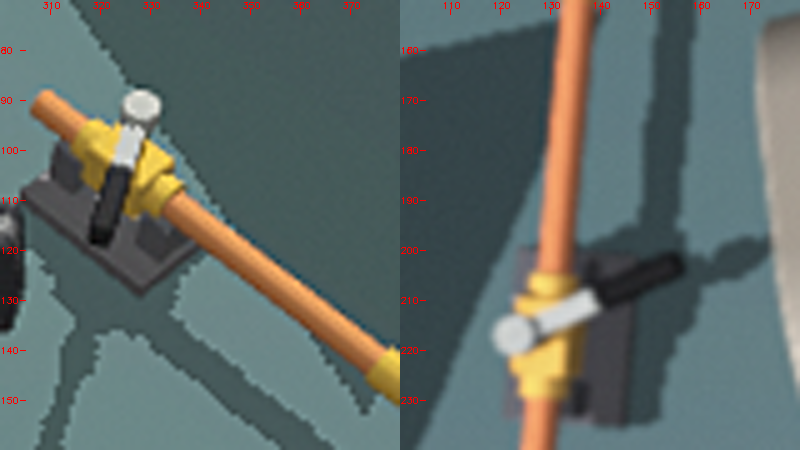

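Run:
```python
from h import *
piv=np.array([487.3,285]);pd=np.radians(-2.3)
print(tri((322,110.7),(148,206.3)),tri((328,91),(122.8,216.8)))
# plane estimates: screw top at z~110, pivot & lever centreline in each view, pipe centreline at z=45
for n,sc,g,e,pa,pb in(("top",(122.8,216.8),(148,206.3),(156,202.6),(128,240),(135,155)),("scene",(328,91),(322,110.7),(319.8,118.3),(308.5,91),(374,142))):
    for z in(100,104,110): print(n,z,atz(n,sc,z)[:2].round(1))
    G,E_=atz(n,g,100)[:2],atz(n,e,97)[:2];A,B=atz(n,pa,45)[:2],atz(n,pb,45)[:2]
    print("grip",G.round(1),"end",E_.round(1),"pipe",A.round(1),B.round(1),np.degrees(np.arctan2(*(B-A)[::-1])))
# predicted lever overlay: pixels for opening 25,30,35
for o in(25,30,35):
    a=pd-np.pi/2+np.radians(o);c,s=np.cos(a),np.sin(a)
    print(o,[proj(n,[piv[0]+95*c,piv[1]+95*s,95]).round(1).tolist() for n in("scene","top")])
```

```text
(array([516.6, 221.5,  94.1]), array([-0.6,  0.1]), array([-0.4, -0.4])) (array([486.6, 285.6,  98.6]), array([-0.1,  0. ]), array([-0.1, -0.1]))
top 100 [486.4 284.9]
top 104 [486.4 283.5]
top 110 [486.3 281.4]
grip [515.3 218.6] end [525.6 198.3] pipe [422.8 287. ] [661.3 275.9] -2.6695856363789514
scene 100 [487.4 284.7]
scene 104 [489.2 281.6]
scene 110 [491.9 276.9]
grip [519.9 218.6] end [531.1 196.3] pipe [420.9 287.3] [671.8 273. ] -3.2559451312408205
25 [[317.9, 117.1], [156.5, 203.3]]
30 [[320.9, 117.9], [155.3, 200.4]]
35 [[323.9, 118.4], [153.9, 197.7]]
```

```bash
cat > v.py <<'E'
from h import *
from scipy.optimize import least_squares as LS
G={};P={};C={}
win={"scene":(310,95,345,125),"top":(135,195,162,218)}
for n in win:
    im=viewer.capture(n).astype(int);a,b,c,d=win[n]
    # grip: darkest
    m=np.zeros(im.shape[:2],np.uint8);m[b:d,a:c]=im[b:d,a:c].max(2)<42
    k,l,st,ce=cv2.connectedComponentsWithStats(m);i=1+np.argmax(st[1:,4]);G[n]=(l==i);C[n]=ce[i];ys,xs=np.nonzero(l==i)
    hsv=cv2.cvtColor(im.astype(np.uint8),cv2.COLOR_BGR2HSV);o=(cv2.inRange(hsv,(5,90,90),(16,200,255))>0)
    q=np.zeros_like(o)
    if n=="scene": q[85:160,300:400]=o[85:160,300:400]
    else: q[125:245,122:142]=o[125:245,122:142]
    P[n]=q;pc=cv2.PCACompute(np.argwhere(q)[:,::-1].astype(np.float32),None)
    x=np.argwhere(q)[:,::-1].astype(np.float32)
    v=cv2.fitLine(x,cv2.DIST_HUBER,0,.01,.01).ravel()
    g=cv2.fitLine(np.c_[xs,ys].astype(np.float32),cv2.DIST_HUBER,0,.01,.01).ravel()
    A=[atz(n,v[2:]+s*40*v[:2],45)[:2] for s in(-1,1)];d_=A[1]-A[0];B=[atz(n,g[2:]+s*6*g[:2],97)[:2] for s in(-1,1)];e=B[1]-B[0]
    f=lambda t:(np.degrees(np.arctan2(t[1],t[0]))+90)%180-90
    print(n,"pipe yaw",f(d_),"pts",st[i,4],x.shape[0],"lever yaw",f(e),"cent",ce[i],"pipe y at x=487",A[0][1]+d_[1]/d_[0]*(487-A[0][0]))
print(tri(C["scene"],C["top"]))
E
python3 v.py
```

```text
scene pipe yaw -2.969322386470708 pts 21 408 lever yaw -88.55613782012148 cent [320.0952381  115.85714286] pipe y at x=487 284.9240749890454
top pipe yaw -3.090479552820142 pts 89 464 lever yaw -67.2555647010279 cent [147.47191011 205.40449438] pipe y at x=487 286.41084925248356
(array([516.5, 226.4,  68.4]), array([ 1.3, -0.2]), array([1. , 0.9]))
```

```bash
cat > v2.py <<'E'
from h import *
import itertools
piv=np.array([487,285.6]);pd=-3.0
win={"scene":(310,95,345,125),"top":(135,195,165,220)}
ims={n:viewer.capture(n).astype(int) for n in win}
def hull(n,a,dz=0):
    c,s=np.cos(a),np.sin(a);K=8
    X=[[piv[0]+u*c-v*s,piv[1]+u*s+v*c,z] for u,v,z in itertools.product((45,95),(-7,7),(86,104))]
    p=proj(n,np.array(X));a0,b0,c0,d0=win[n];p=(p-[a0,b0]+.5)*K
    m=np.zeros(((d0-b0)*K,(c0-a0)*K),np.uint8);cv2.fillConvexPoly(m,cv2.convexHull(p.round().astype(np.int32)),1)
    return cv2.resize(m.astype(np.float32),None,fx=1/K,fy=1/K,interpolation=cv2.INTER_AREA)
for n,(a,b,c,d) in win.items():
    g=ims[n][b:d,a:c].max(2)
    for th in(45,55,65):
        best=[]
        for o in np.arange(18,42,.5):
            h=hull(n,np.radians(pd-90+o))
            for dx in np.arange(-1.5,1.6,.5):
                for dy in np.arange(-1.5,1.6,.5):
                    hh=cv2.warpAffine(h,np.float32([[1,0,dx],[0,1,dy]]),h.shape[::-1]);m=(g<th)
                    best.append((np.minimum(hh,m).sum()/np.maximum(hh,m).sum(),o,dx,dy))
        z=[t for t in best if t[2]==0==t[3]];print(n,th,max(best),max(z),(g<th).sum())
E
python3 v2.py
```

```text
scene 45 (np.float32(0.29340592), np.float64(30.0), np.float64(-1.0), np.float64(0.0)) (np.float32(0.29146105), np.float64(28.0), np.float64(0.0), np.float64(0.0)) 31
scene 55 (np.float32(0.4510559), np.float64(29.0), np.float64(-1.0), np.float64(1.0)) (np.float32(0.44399425), np.float64(27.5), np.float64(0.0), np.float64(0.0)) 68
scene 65 (np.float32(0.39126128), np.float64(28.5), np.float64(-1.0), np.float64(1.5)) (np.float32(0.37255996), np.float64(27.5), np.float64(0.0), np.float64(0.0)) 203
top 45 (np.float32(0.6964411), np.float64(27.0), np.float64(0.0), np.float64(-1.0)) (np.float32(0.6863271), np.float64(28.5), np.float64(0.0), np.float64(0.0)) 99
top 55 (np.float32(0.7587611), np.float64(27.0), np.float64(0.0), np.float64(-1.0)) (np.float32(0.7459665), np.float64(29.0), np.float64(0.0), np.float64(0.0)) 129
top 65 (np.float32(0.61230695), np.float64(29.5), np.float64(1.0), np.float64(0.0)) (np.float32(0.6014153), np.float64(29.0), np.float64(0.0), np.float64(0.0)) 185
```

```bash
python3 -m inch '[[0.02,0.08,0,0,0,-0.0764,1],[0.02,0.08,0,0,0,-0.0764,1],[0.02,0.08,0,0,0,-0.0764,1],[0.02,0.07,0,0,0,-0.0764,1],[0,0,0,0,0,-0.0764,1],[0,0,-0.25,0,0,0,1],[0,0,-0.3,0,0,0,1],[0,0,0,0,0,0,1]]'
python3 - <<'E'
from h import *
s,t=viewer.capture("scene"),viewer.capture("top")
cv2.imwrite("pics/e.png",np.hstack([tile(s,245,135,80,90,5),tile(t,198,140,80,90,5)]))
E
```

```text
clock: 8.85
eef_pos: [543.7, 12.4, 175.2]
tool_rot: [0.799, 0.602, -0.001, -0.001]
wrist_force: [-0.3, 0.8, -0.2]
gripper_width: 85.5
finger_force: 0.0
```

View pics/e.png

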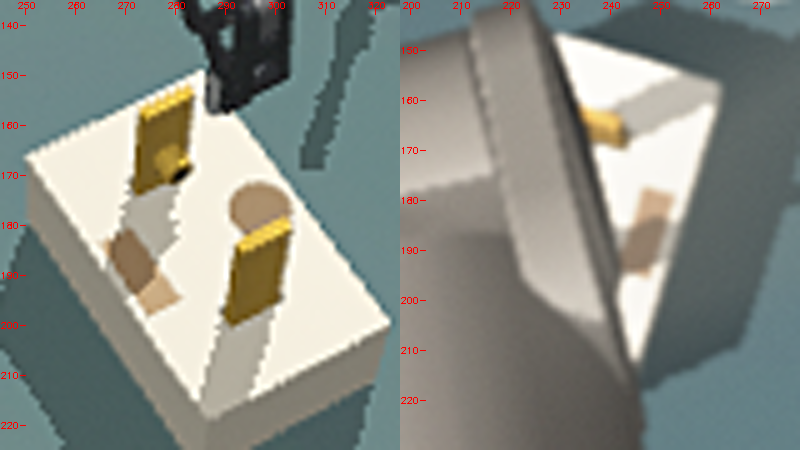

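```bash
python3 -m inch '[[0.01,-0.06,-0.1,0,0,-0.004,1],[0,0,-0.25,0,0,0,1],[0,0,-0.25,0,0,0,1],[0,0,-0.25,0,0,0,1],[0,0,0,0,0,0,1]]' 40;  python3 -m inch '[[0,0,0,0,0,0,0.4],[0,0,0,0,0,0,0.15],[0,0,0,0,0,0,0],[0,0,0,0,0,0,0],[0,0,0,0,0,0,0],[0,0,0,0,0,0,0]]' 40
```

```text
clock: 9.57
eef_pos: [544.8, 6.5, 107.6]
tool_rot: [0.802, 0.598, -0.001, -0.001]
wrist_force: [0.2, -0.2, 0.0]
gripper_width: 85.5
finger_force: 0.0
clock: 10.32
eef_pos: [545.5, 6.9, 108.8]
tool_rot: [0.801, 0.598, 0.0, 0.0]
wrist_force: [-1.7, 0.3, 5.7]
gripper_width: 7.1
finger_force: 40.6
```

```bash
python3 -m inch '[[0,0,0.1,0,0,0,0],[0,0,0.2,0,0,0,0],[0,0,0.25,0,0,0,0],[0,0,0.25,0,0,0,0],[0,0,0.25,0,0,0,0],[0,0,0.2,0,0,0,0],[0,0,0,0,0,0,0]]'
```

```text
clock: 11.2
eef_pos: [546.1, 6.9, 210.0]
tool_rot: [0.801, 0.598, 0.001, 0.001]
wrist_force: [-0.2, 0.1, -1.4]
gripper_width: 7.3
finger_force: 39.5
```

```bash
python3 -m inch '[[-0.02,-0.3,0,0,0,-0.0712,0],[-0.02,-0.33,0,0,0,-0.0712,0],[-0.02,-0.33,0,0,0,-0.0712,0],[-0.02,-0.33,0,0,0,-0.0712,0],[-0.02,-0.33,0,0,0,-0.0712,0],[-0.02,-0.33,0,0,0,-0.0712,0],[-0.02,-0.33,0,0,0,-0.0712,0],[-0.02,-0.33,0,0,0,-0.0712,0]]'; python3 -m inch '[[-0.02,-0.33,-0.1,0,0,-0.0712,0],[-0.02,-0.33,-0.1,0,0,-0.0712,0],[0,0,0,0,0,0,0],[0,0,0,0,0,0,0]]'
python3 - <<'E'
from h import *
s,t=viewer.capture("scene"),viewer.capture("top")
cv2.imwrite("pics/f.png",np.hstack([tile(s,95,190,100,110,4),tile(t,320,150,100,110,4)]))
E
```

```text
clock: 12.2
eef_pos: [532.2, -202.7, 207.7]
tool_rot: [0.998, 0.069, -0.001, -0.0]
wrist_force: [0.7, 0.2, -1.3]
gripper_width: 7.2
finger_force: 39.4
clock: 12.7
eef_pos: [529.4, -254.0, 192.0]
tool_rot: [0.998, -0.07, -0.0, -0.0]
wrist_force: [-0.1, 0.7, -1.4]
gripper_width: 7.3
finger_force: 39.4
```

View pics/f.png

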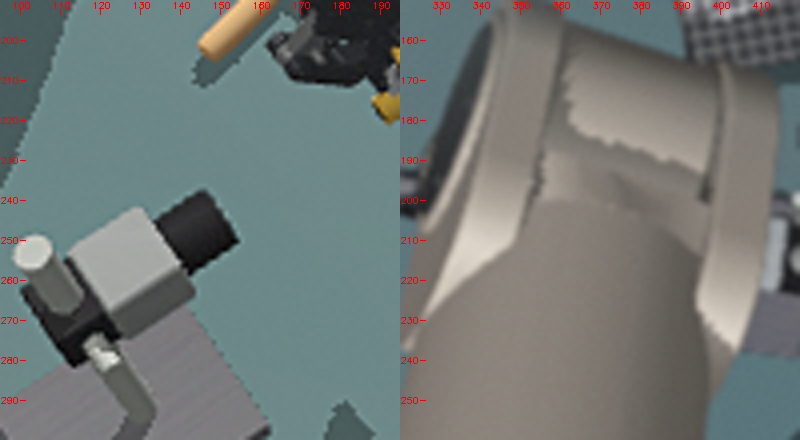

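Run:
```python
from h import *
L=np.array([514.8,-375.8,174.3]);d=np.array([12.6,89,0]);d/=np.linalg.norm(d);u=np.array([-d[1],d[0],0]);z=np.array([0,0,1.])
th=np.linspace(0,2*np.pi,60)
X0=np.array([L+18*(np.cos(t)*u+np.sin(t)*z) for t in th])
im=cv2.imread("pics/b.png");S=cv2.resize(im[300:,:400],None,fx=2,fy=2)[:500];T=cv2.resize(im[300:,400:],None,fx=2,fy=2)[:500]
f=cv2.resize(im[300:600],None,fx=1,fy=1)
def draw(n,X,off,ox,col):
    p=((proj(n,X)-off+.5)*4+[ox,0]);cv2.polylines(f,[np.round(p*8).astype(np.int32)],True,col,1,shift=3)
for k,col in((0,(0,255,0)),(-28,(255,255,0))):
    draw("scene",X0+k*d,(85,230),0,col);draw("top",X0+k*d,(360,180),400,col)
for n,off,ox in(("scene",(85,230),0),("top",(360,180),400)):
    draw(n,np.array([L,L-90*d]),off,ox,(0,0,255))
    c=L-90*d;draw(n,np.array([[c[0]+9*np.cos(t),c[1]+9*np.sin(t),262] for t in th]),off,ox,(0,255,0))
f=np.hstack([f[10:180,50:250],f[10:180,440:740][:, :200]]);cv2.imwrite("pics/g.png",cv2.resize(f,None,fx=2,fy=2))
```

```text
(no output)
```

View pics/g.png

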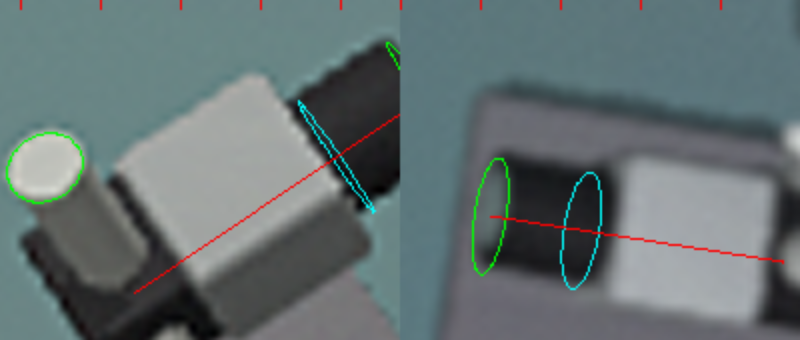

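```bash
python3 -m inch '[[-0.01,-0.15,0,0,0,0,0],[-0.01,-0.2,0,0,0,0,0],[-0.01,-0.1,0,0,0,0,0],[0,0,0,0,0,0,0],[0,0,0,0,0,0,0]]'
cat > o.py <<'E'
from h import *
from scipy.spatial.transform import Rotation as Ro
s=r.observe();p=np.array(s["eef_pos"]);R=Ro.from_quat(s["tool_rot"]).as_matrix();b=R[:,1].copy();print(p.round(1),b.round(3),s["wrist_force"])
u=-R[:,2];w=R[:,0]
c=p-u*18.8   # boss axis height at plate centre
print("mouth est",(c+18*b).round(1))
im=viewer.capture("scene");x0,y0,W,H,k=135,185,75,65,8
f=cv2.resize(im[y0:y0+H,x0:x0+W],None,fx=k,fy=k,interpolation=cv2.INTER_CUBIC)
def dr(X,col):
    q=(proj("scene",np.array(X))-[x0,y0]+.5)*k;cv2.polylines(f,[np.round(q*8).astype(np.int32)],True,col,1,shift=3)
for t in(-4,4):dr([c+t*b+a*w+z*u for a,z in((-15,-45),(15,-45),(15,45),(-15,45))],(0,255,0))
for t in(4,18):dr([c+t*b+9*(np.cos(a)*w+np.sin(a)*u) for a in np.linspace(0,6.28,40)],(255,255,0))
cv2.imwrite("pics/o%d.png"%int(s["clock"]*10),f);print(int(s["clock"]*10))
E
python3 o.py
```

```text
clock: 13.42
eef_pos: [527.1, -290.4, 192.5]
tool_rot: [0.997, -0.071, -0.0, -0.0]
wrist_force: [0.1, -0.9, -2.3]
gripper_width: 7.1
finger_force: 39.5
[ 527.1 -290.4  192.5] [-0.141 -0.99  -0.   ] [ 0.0891812  -0.87103934 -2.3305875 ]
mouth est [ 524.6 -308.2  173.6]
134
```

View pics/o134.png

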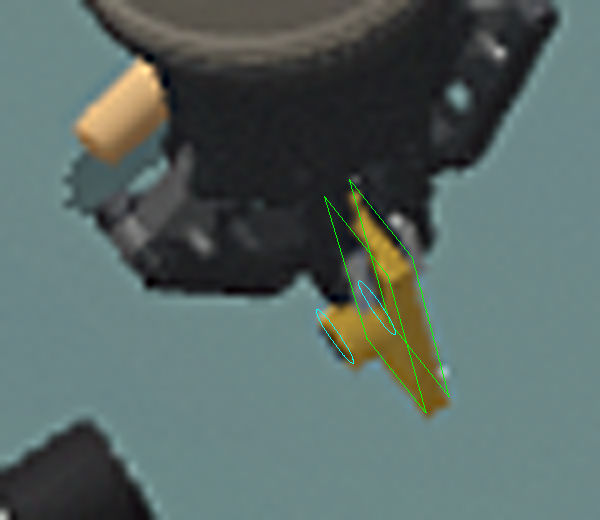

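```bash
python3 -m inch '[[-0.005,-0.05,0.008,0,0,0,0],[-0.005,-0.05,0.008,0,0,0,0],[0,0,0,0,0,0,0],[0,0,0,0,0,0,0],[0,0,0,0,0,0,0],[0,0,0,0,0,0,0],[0,0,0,0,0,0,0],[0,0,0,0,0,0,0]]'; python3 o.py
```

```text
clock: 14.48
eef_pos: [526.3, -298.7, 193.8]
tool_rot: [0.997, -0.071, 0.0, -0.0]
wrist_force: [0.8, 0.1, -1.2]
gripper_width: 7.3
finger_force: 39.5
[ 526.3 -298.7  193.8] [-0.141 -0.99  -0.   ] [ 0.80052818  0.10943103 -1.2253547 ]
mouth est [ 523.7 -316.5  175. ]
144
```

```bash
python3 -c "from workcell import r;print(r.sign_off())"
```

```text
the job is handed in; nothing more can be done
None
```

I turned the valve down to about 28–30° open by my camera measurements and let go of it; the fitting is now held still, upright, with its boss pointing into the lens and its mouth 60 mm from the glass, good to about 1–2 mm, and the job is handed in.

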